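# Raise the step shelf to its middle rung and load it

## Robot

A 7-joint arm with a two-finger parallel gripper is mounted at the origin on a cart in front of the work surface, level with it; the furniture and walls round the work are solid. World frame = base frame: x ahead of the robot, y to its left, z up, the work surface at z = 0. Lengths are in m, angles in rad, forces in N, time in s.
With the tool pointing down it reaches from about 0.4 to 0.9 m from the base axis. Payload 5.5 kg.
Tool frame: the origin (TCP) lies midway between the tips of the shut fingers; the grasp point (between the pads) lies 19 mm behind it; z points along the fingers, y is the line along which they close (so a half turn about z gives the same grasp; the last joint's range is limited). The gripper opens to 92 mm and grips with 3 to 60 N. Pads are 19 mm wide; open, the fingers measure 130 mm over their backs; the gripper's body (75 mm by 190 mm) begins 47 mm behind the grasp point.
Start: joints at [1.473, 0.501, -0.427, 1.55, 0.221, 1.138, -0.21], TCP at [0.229, -0.608, 0.227] pointing down, gripper open.
Joint ranges: [-2.88, 2.88], [-0.31, 2.03], [-1.54, 1.56], [0.2, 2.42], [-1.41, 4.55], [0.19, 2.02], [-2.57, 2.57]. Speed limits (rad/s): [2.57, 2.57, 3.14, 3.14, 3.14, 3.14, 3.14].

## Interface

Orientations are given as a unit quaternion [w, x, y, z].
In Python, from bench import env, viewer, order, outline_of gives the robot as it stands. The module is installed in compiled form; this text tells all that it offers.
- The arm moves only by the tool carry_out, never from a script. Its argument "motion" is a list that holds one entry, the list of rows, each a list of 5 numbers: the gripper's target within -1 to 1 (fully open at 1, half-way at 0, shut at -1), then the shift along the tool's x, y, z each as a share of 0.025 m, from -1 to 1, then the turn about the tool's z as a share of 0.08 rad, from -1 to 1. A call has 1 to 12 rows; each row shifts and turns the commanded pose from where the row before left it, along the tool's axes as they then stand; what a row does not reach is not made up. A row lasts 1/12 s, in which the tool goes at most 41.7 mm and 7.16 degrees, less where a joint would pass 70% of its speed; a pose out of reach is approached as far as the arm can. A call with a number of a shift or a turn outside -1 to 1 is refused whole. A call with a gripper value outside its range is refused whole. The fingers move at their own pace and stop on an object; "force" is the grip in N (left out, the last holds). Time passes only in rows, so rows that do not move let the fingers close. It gives the time, the measured TCP pose, the force, the opening and the grip force at its end, in the units of the state.
- env.get_obs(): the state, without advancing time (a new reading comes with each control period).
- viewer.capture(name): name is "side" or "top" or "wrist"; returns the picture (480x640x3 uint8, red, green, blue); there is no depth.
- viewer.calibration(name): a dict with "K" (3x3 intrinsics, pixels), "extrinsics" (4x4, takes a point from camera to world coordinates); the wrist camera has in their place "mount" (4x4, takes a point from camera to tool coordinates, whose origin is the TCP and whose axes are the flange's). Camera axes: x right, y down, z forward; pixel columns grow to the right and rows downward; lengths in m; the calibration is good to about 2 mm. A picture is of the moment at which its call begins: read the wrist's pose just before it. calibration takes no time and is no camera call.
- order.close_job(): hands the job in; it is judged then, once.
Trained networks look in the newest picture that a camera, given by its name, has taken for a name from the list of things; names that differ only in an ending like _2 or _b are one class to them, and where a whole thing is asked for, a point or a joint stands for the part that bears it (a point fixed in the world has none). Each returns a list of dicts, best first, with "score" (0 to 1); they miss things now and then, are a little off and sometimes report something else, mostly with a low value. They report only what shows in the picture. A call takes as long as a camera call. They do not tell look-alikes from the thing itself.
- outline_of(name, camera): "mask" (480x640 bool, what is visible of it) and "pixel" ([column, row] in pixels, amid what is visible of it).
The state is a dict: "time": time; "joint_positions": joint angles; "qd": joint speeds; "effort": joint torques, N m; "tool_pos": TCP position; "eef_rot": TCP orientation; "wrist_force": force on the tool from outside, world axes, zero at the start; "moment": the same for the moment, N m; "opening": opening from 0.0 (shut) to 1.0 (fully open); "finger_force": force on a finger pad.
Only numpy, scipy, OpenCV 4.12 (cv2) and the standard library are available. Lean on these libraries where they do the work, as an engineer would, in place of code of your own. Each camera call takes 0.05 s, during which the arm holds its last target. There are 200 camera calls.

## Task

The little step shelf on the worktop is right down. Lift it by its handle until its swinging catch has passed the middle rung of the ladder behind it, let it down gently until it hangs locked on that middle rung (neither dropped nor forced down onto it) and let go; then stand the honey jar upright on the free half of the shelf, beside the handle, and leave the two spice jars where they stand.

Things in the scene. Friction and masses are not known exactly. Their poses are not given: they have to be found in the camera images.
- stand: Fixed stand of the step shelf: wooden base board 220 x 280 x 14 mm, origin at the centre of its underside; its own +x points to the back (away from the robot), +y to its left. At x = +86 mm, y = -76 and +76 mm stand two square aluminium uprights, joined by a bar whose top is 262 mm above the worktop.
- ladder_mid (a point): Point on the stand where the middle rung usually is (x = 86, z = 138 mm). Between the uprights a steel ladder of three rungs (8 mm rods along y, 50 mm apart) is clamped, but it may be clamped up to 15 mm higher or lower than usual, all rungs alike: this point does not follow it, so feel for the rung.
- shelf (a joint): Height in m of the sliding shelf over its lowest position: 0 at the start (lying on rubber feet), top stop at 0.165. It hangs on the lowest, middle and top rung at about 0.033, 0.083 and 0.133, each up to 0.015 more or less as the ladder is clamped. Moves straight up and down only, with about 0.5 N of friction; it falls when let go unless its catch carries it.
- shelf_spot (a point): Point on the top of the shelf's wooden board (150 mm deep, 260 wide, 12 thick; shelf with catch 0.4 to 0.8 kg) in the middle of its free right half, where the honey jar is to stand; moves with the shelf, 32 mm above the worktop at the start. In the stand's frame it lies at x = -50, y = -65 mm. Axes as the stand's.
- handle (a point): Centre of the lifting bar on the shelf's front left: dark bar 12 mm thick (along the stand's x), 64 mm long (y), 14 mm high, its centre 42 mm above the board, on two legs 10 mm wide at its ends. In the stand's frame at x = -65, y = +70 mm; moves with the shelf. Axes as the stand's.
- catch: Gravity catch at the shelf's back: steel tongue 6 mm thick, 29 mm long from its pivot (origin) along its +x over the rungs, heavy tail in front. A rung it passes going up swings it down (under 3 N); it falls level again about 20 mm above the shelf's seat on that rung. Coming down it then sits on the rung and carries the shelf. The seat is stiff: over 30 N damages it.
- honey_jar: Squat honey jar with a wide screw lid, the widest and lowest of the three jars: faceted body 56 x 62 mm across, 86 mm tall (lid 56 mm across, above 75 mm), about 0.36 kg; origin at the centre of its underside, z up. Stands on the worktop.
- spice_1: Glass spice jar with a dark flat cap, 41 mm across, 105 mm tall; bystander. Origin at the centre of its underside.
- spice_2: Second spice jar, same form and size; bystander. Origin at the centre of its underside.
Not all that is in view belongs to the job. What is shaped like the honey_jar but blue or turquoise is not meant.

How it is judged:
On the way:
1. the shelf, let go, hangs by its catch on the middle rung, the honey jar not yet on it (value of joint shelf between 0.065 and 0.101 m and contact force between catch and anything else above 2 N and contact force between the fingers and stand below 0.2 N and horizontal distance between honey_jar and shelf_spot above 0.1 m), for 0.3 s.
At the end, for the whole second after the job is handed in: The shelf hangs by its catch on the middle rung (joint 0.065 to 0.101, catch carrying over 2 N); the honey jar stands upright (within 0.15 rad), at rest, on the board's free right half (within 40 mm of shelf_spot along its axes, to the back 60 mm; base within 4 mm of the board) (value of joint shelf between 0.065 and 0.101 m and contact force between catch and anything else above 2 N and x of honey_jar in the frame of shelf_spot between -0.04 and 0.06 m and y of honey_jar in the frame of shelf_spot between -0.04 and 0.04 m and z of honey_jar in the frame of shelf_spot between -0.004 and 0.004 m and angle between honey_jar's own z axis and vertical below 0.15 rad and linear speed of honey_jar below 0.02 m/s); the robot touches nothing.
It fails at once if the catch is pressed or dropped onto a rung with over 30 N (contact force between catch and anything else above 30 N).
It fails at once if the shelf is dropped (falls faster than 0.12 m/s) (velocity of joint shelf below -0.12 m/s).
It fails at once if a spice jar is moved by over 30 mm or knocked over (distance of any of spice_1, spice_2 from where it was at the start of the episode above 0.03 m or angle between any of spice_1, spice_2's own z axis and vertical above 0.3 rad).
It fails at once if the honey jar is tipped over (angle between honey_jar's own z axis and vertical above 0.7 rad).
It also fails if it takes over 72 s, if anything falls off the work surface, if the arm or the gripper's body presses on something with over 40 N, if the wrist force passes 120 N, or if a joint passes its speed limit or range.

## Working session

There is one attempt and no reset: what is moved stays moved. The work goes in short steps, Python scripts to look and compute and a tool call to move; the robot and the scene stay as the last step left them, time stands still between calls to the robot, and variables do not carry over. Pictures are saved under pics/ and viewed, at most 10 in all, crops included, and the job is handed in when it is done.

Besides the shell and the picture viewer there is one more tool, called by a JSON object that holds its "api" and its "payload". carry_out: Moves the arm, as the interface text tells. Its arguments: {"type":"object","properties":{"motion":{"type":"array","items":{"type":"array","items":{"type":"array","items":{"type":"number"}}}},"force":{"type":"number"}},"required":["motion"]}

```bash
mkdir -p pics; cat > h.py <<'E'
import numpy as np,cv2
from bench import env,viewer,order,outline_of
def cap(n,f=None):
    im=viewer.capture(n)
    if f: cv2.imwrite('pics/'+f,im[:,:,::-1])
    return im
def ray(n,px,T=None):
    c=viewer.calibration(n);K=np.array(c['K']);E=np.array(c['extrinsics']) if T is None else T
    d=E[:3,:3]@np.linalg.inv(K)@np.array([px[0],px[1],1.]);return E[:3,3],d/np.linalg.norm(d)
def atz(n,px,z,T=None):
    o,d=ray(n,px,T);return o+d*(z-o[2])/d[2]
def tri(rs):
    A=0;b=0
    for o,d in rs:
        P=np.eye(3)-np.outer(d,d);A=A+P;b=b+P@o
    return np.linalg.solve(A,b)
def proj(n,p,T=None):
    c=viewer.calibration(n);K=np.array(c['K']);E=np.array(c['extrinsics']) if T is None else T
    q=K@(E[:3,:3].T@(np.array(p)-E[:3,3]));return q[:2]/q[2]
def wristT():
    from scipy.spatial.transform import Rotation as R
    s=env.get_obs();T=np.eye(4);w=s['eef_rot'];T[:3,:3]=R.from_quat([w[1],w[2],w[3],w[0]]).as_matrix();T[:3,3]=s['tool_pos']
    return T@np.array(viewer.calibration('wrist')['mount'])
E
python3 - <<'E'
from h import *
a=cap('top','top0.png');b=cap('side','side0.png')
cv2.imwrite('pics/both.png',cv2.resize(np.hstack([a,b])[:,:,::-1],(800,300)))
s=env.get_obs();print({k:np.round(v,3) for k,v in s.items()})
for n in ['top','side']:
    c=viewer.calibration(n);print(n,np.round(c['extrinsics'],3).tolist(),np.round(c['K'],1).tolist())
    for t in ['handle','honey_jar','spice_1','stand','catch','shelf_spot']:
        for r in outline_of(t,n)[:4]:
            m=r['mask'];ys,xs=np.where(m);print(n,t,round(r['score'],2),np.round(r['pixel']),xs.min(),xs.max(),ys.min(),ys.max(),m.sum())
E
```

```text
{'time': np.float64(0.1), 'joint_positions': array([ 1.473,  0.502, -0.427,  1.551,  0.221,  1.138, -0.21 ]), 'qd': array([ 0.   , -0.002,  0.   , -0.   ,  0.001,  0.001,  0.001]), 'effort': array([-1.1000e-02, -5.6788e+01, -5.8380e+00, -2.7992e+01, -6.9000e-02,
        2.4000e-02,  0.0000e+00]), 'tool_pos': array([ 0.229, -0.608,  0.226]), 'eef_rot': array([-0.001,  0.984,  0.179, -0.   ]), 'wrist_force': array([0.221, 0.379, 0.139]), 'moment': array([-0.047,  0.036, -0.043]), 'finger_force': np.float64(0.0), 'opening': np.float64(0.996)}
top [[0.013, -0.981, 0.195, 0.282], [-1.0, -0.009, 0.022, 0.047], [-0.019, -0.195, -0.981, 1.251], [0.0, 0.0, 0.0, 1.0]] [[435.0, 0.0, 316.2], [0.0, 435.0, 242.9], [0.0, 0.0, 1.0]]
top handle 0.75 [341. 241.] 295 387 196 270 5310
top honey_jar 0.96 [178. 273.] 164 192 262 285 531
top honey_jar 0.72 [228. 235.] 217 244 222 246 509
top honey_jar 0.69 [194. 241.] 182 208 231 255 504
top honey_jar 0.62 [267. 269.] 254 277 255 278 435
top spice_1 0.76 [468. 279.] 455 481 269 287 388
top stand 0.91 [341. 233.] 291 390 173 274 7748
top catch 0.5 [344. 211
[... 264 characters left out ...]
0.48, 0.894], [0.0, 0.0, 0.0, 1.0]] [[556.6, 0.0, 319.5], [0.0, 556.6, 239.6], [0.0, 0.0, 1.0]]
side handle 0.82 [339. 274.] 306 377 238 297 3044
side honey_jar 0.94 [332. 233.] 327 345 217 246 501
side honey_jar 0.81 [327. 215.] 323 340 203 231 289
side honey_jar 0.79 [303. 231.] 296 314 217 247 524
side honey_jar 0.79 [300. 201.] 290 305 187 213 327
side spice_1 0.66 [300. 336.] 290 307 316 359 737
side spice_1 0.55 [288. 214.] 281 294 200 231 385
side spice_1 0.26 [335. 272.] 307 378 238 296 2902
side stand 0.8 [344. 274.] 303 382 187 305 4654
side catch 0.58 [298. 338.] 290 307 316 359 703
side catch 0.43 [358. 259.] 354 370 257 265 98
side shelf_spot 0.7 [336. 270.] 307 378 238 296 2936
```

View pics/top0.png

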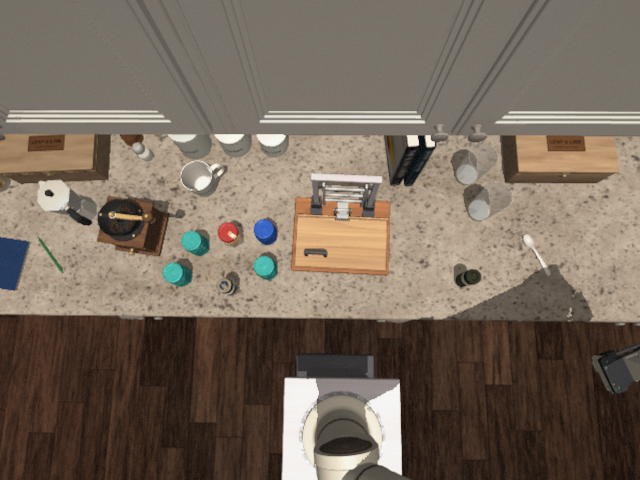

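View pics/side0.png

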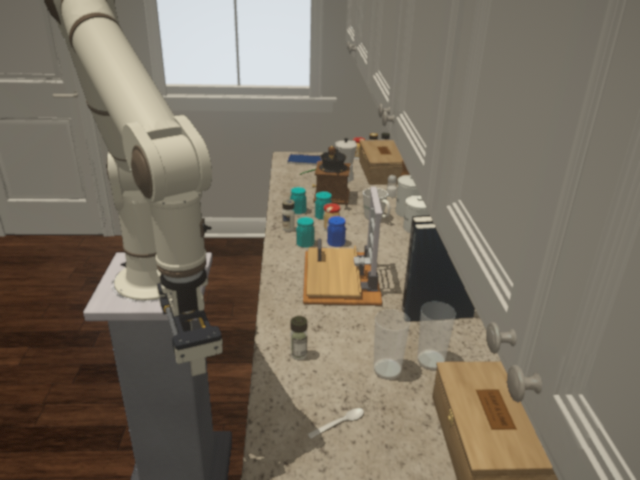

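The honey-jar candidates in the top view are teal at (178,273), (194,241) and (265,266), blue at (265,231), and red-lidded at (228,233). Only the red-lidded one isn't blue or turquoise. The spice jars are at (468,278) and (228,285), and the handle bar is at (316,253).

```bash
python3 - <<'E'
from h import *
a=cv2.imread('pics/top0.png');b=cv2.imread('pics/side0.png')
c1=cv2.resize(a[165:295,150:400],(800,416),interpolation=cv2.INTER_CUBIC)
c2=cv2.resize(b[180:260,270:390],(276,184),interpolation=cv2.INTER_CUBIC)
c3=cv2.resize(b[225:310,295:390],(206,184),interpolation=cv2.INTER_CUBIC)
im=np.zeros((600,800,3),np.uint8);im[:416]=c1;im[416:,:276]=c2;im[416:,276:482]=c3
cv2.imwrite('pics/crop1.png',im)
print('lid top/side',tri([ray('top',(228.5,232)),ray('side',(332.5,209.5))]), atz('top',(228.5,232),.086))
print('spice',atz('top',(228,284),.1),atz('top',(468,278),.06), 'blue',atz('top',(265,229),.08),'teal',atz('top',(266,265),.08),atz('top',(194,241),.08))
m=outline_of('handle','side')
for p in [(294,198),(291,270),(388,275),(390,200)]: print(atz('top',p,.014))
print('handle',atz('top',(315.5,252.5),.075))
E
```

```text
lid top/side [0.54404984 0.31784653 0.07386615] [0.5415539  0.31507458 0.086     ]
spice [0.39679941 0.30575447 0.1       ] [ 0.42440817 -0.34209908  0.06      ] blue [0.55227486 0.2154024  0.08      ] teal [0.45170826 0.20904868 0.08      ] [0.51659992 0.41083551 0.08      ]
[0.662508   0.14210924 0.014     ]
[0.44755586 0.14578958 0.014     ]
[ 0.43607909 -0.13122926  0.014     ]
[ 0.65834916 -0.14135785  0.014     ]
handle [0.48843591 0.07477387 0.075     ]
```

View pics/crop1.png

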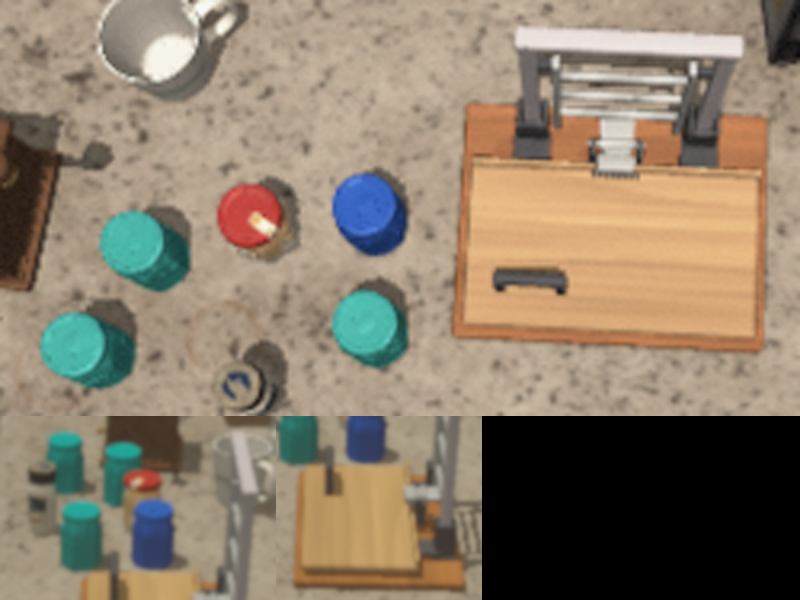

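The crop confirms it: the red-lidded amber jar at crop (250,215) is the honey jar, and the others are teal or blue. The handle is near (0.488, 0.076) and the stand's yaw is about -0.03. I'll start moving now, turning the tool first so its y axis lies along the stand's x.

{"api": "carry_out", "payload": {"motion": [[[1,0,0,0,-1],[1,0,0,0,-1],[1,0,0,0,-1],[1,0,0,0,-1],[1,0,0,0,-1],[1,0,0,0,-1],[1,0,0,0,-1],[1,0,0,0,-1],[1,0,0,0,-1],[1,0,0,0,-1],[1,0,0,0,-1],[1,0,0,0,-1]]]}}

```text
time: 1.75
tool_pos: [0.2294, -0.6082, 0.2268]
eef_rot: [0.0, 0.789, 0.615, -0.0]
wrist_force: [0.0, 0.1, -0.0]
opening: 1.001
finger_force: 0.0
```

{"api": "carry_out", "payload": {"motion": [[[1,0,0,0,-1],[1,0,0,0,-1],[1,0,0,0,-0.7],[1,1,0.5,-0.1,0],[1,1,0.5,-0.1,0],[1,1,0.5,-0.1,0],[1,1,0.5,-0.1,0],[1,1,0.5,-0.1,0],[1,1,0.5,-0.1,0],[1,1,0.5,0,0],[1,1,0.5,0,0],[1,1,0.5,0,0]]]}}

```text
time: 2.75
tool_pos: [0.35, -0.386, 0.242]
eef_rot: [0.0, 0.719, 0.695, -0.0]
wrist_force: [0.2, 0.8, 0.5]
opening: 0.998
finger_force: 0.0
```

```bash
python3 - <<'E'
from h import *
s=env.get_obs();print({k:np.round(s[k],3) for k in ['time','joint_positions','tool_pos','eef_rot']})
print(np.round(viewer.calibration('wrist')['mount'],3).tolist(),viewer.calibration('wrist')['K'])
E
```

```text
{'time': np.float64(2.75), 'joint_positions': array([ 1.455,  0.314, -0.804,  1.847,  0.255,  1.086,  0.521]), 'tool_pos': array([ 0.35 , -0.386,  0.242]), 'eef_rot': array([ 0.   ,  0.719,  0.695, -0.   ])}
[[-0.0, -0.95, -0.311, 0.084], [1.0, -0.0, -0.0, 0.001], [0.0, -0.311, 0.95, -0.158], [0.0, 0.0, 0.0, 1.0]] [[365.08178214   0.         316.77535404]
 [  0.         365.08178214 233.53112701]
 [  0.           0.           1.        ]]
```

{"api": "carry_out", "payload": {"motion": [[[1,1,0.33,0,0],[1,1,0.33,0,0],[1,1,0.33,0,0],[1,1,0.33,0,0],[1,1,0.33,0,0],[1,1,0.33,0,0],[1,1,0.33,0,0],[1,1,0.33,0,0],[1,1,0.33,0,0],[1,1,0.33,0,0],[1,1,0.33,0,0],[1,1,0.33,0,0]]]}}

```text
time: 3.75
tool_pos: [0.4591, -0.0895, 0.2421]
eef_rot: [0.001, 0.719, 0.695, -0.0]
wrist_force: [0.3, -0.2, 0.4]
opening: 1.0
finger_force: 0.0
```

{"api": "carry_out", "payload": {"motion": [[[1,1,0,0,0],[1,1,0,0,0],[1,1,0,0,0],[1,0.5,0,0,0],[1,0,0,0,0],[1,0,0,0,0]]]}}

```text
time: 4.25
tool_pos: [0.4617, -0.0029, 0.2419]
eef_rot: [0.0, 0.718, 0.696, -0.0]
wrist_force: [-0.3, 0.5, -0.2]
opening: 0.996
finger_force: 0.0
```

```bash
python3 - <<'E'
from h import *
T=wristT();np.save('T1.npy',T);cap('wrist','w1.png')
s=env.get_obs();print(np.round(s['tool_pos'],4),np.round(s['joint_positions'],2))
for t in ['handle','honey_jar','spice_1','stand']:
    for r in outline_of(t,'wrist')[:5]:
        m=r['mask'];ys,xs=np.where(m);print(t,round(r['score'],2),np.round(r['pixel']),xs.min(),xs.max(),ys.min(),ys.max())
E
```

```text
[ 0.4617 -0.0039  0.2418] [ 0.87  0.23 -1.03  1.97  0.23  1.06 -0.29]
handle 0.65 [391. 174.] 306 535 50 303
stand 0.72 [406. 159.] 296 639 42 305
```

View pics/w1.png

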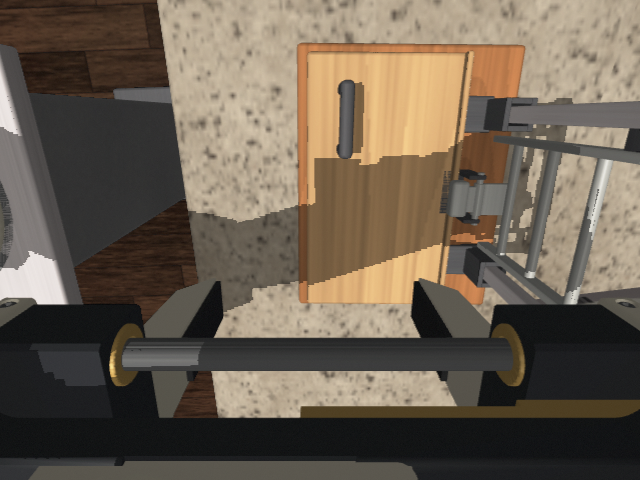

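The wrist view shows the handle bar from (347,82) to (344,157) and the base's front edge from (299,44) to (298,302), with the catch at (475,197).

```bash
python3 - <<'E'
from h import *
T=np.load('T1.npy')
for p in [(347,84),(344.5,155),(346.5,119)]: print('h',atz('wrist',p,.081,T))
f=[atz('wrist',p,.014,T) for p in [(299,44),(298.5,302),(523,46)]];print(f, np.degrees(np.arctan2(-(f[0]-f[1])[0],(f[0]-f[1])[1])),np.linalg.norm(f[0]-f[1]),np.linalg.norm(f[0]-f[2]))
print('tri',tri([ray('wrist',(346.5,119),T),ray('top',(315.5,252.5))]))
s=env.get_obs();w=s['eef_rot'];print('a',2*np.arctan2(w[2],w[1]))
E
```

```text
h [0.4908256  0.10327228 0.081     ]
h [0.48831545 0.0467155  0.081     ]
h [0.49023512 0.07618987 0.081     ]
[array([0.45074082, 0.14470677, 0.014     ]), array([ 0.43711781, -0.13017121,  0.014     ]), array([0.66397272, 0.1361364 , 0.014     ])] -2.8372701995126026 0.2752153475164461 0.21340406239881607
tri [0.49267974 0.07553385 0.0504452 ]
a 1.5345357228700427
```

{"api": "carry_out", "payload": {"motion": [[[1,1,0.3,0,0.13],[1,1,0.3,0,0],[1,1,0.3,0.5,0],[1,0.24,0.12,0.5,0],[1,0,0,0.5,0],[1,0,0,0.5,0],[1,0,0,0,0],[1,0,0,0,0]]]}}

```text
time: 5.17
tool_pos: [0.4896, 0.0751, 0.1908]
eef_rot: [-0.001, 0.723, 0.691, -0.001]
wrist_force: [-0.3, 0.2, -1.0]
opening: 0.997
finger_force: 0.0
```

```bash
python3 - <<'E'
from h import *
T=wristT();np.save('T2.npy',T);cap('wrist','w2.png')
s=env.get_obs();w=s['eef_rot'];print(s['tool_pos'],2*np.arctan2(w[2],w[1]))
for p in [(.4908,.1033,.081),(.4883,.0467,.081)]:print(proj('wrist',p,T))
for t in ['handle','honey_jar','spice_1','stand']:
    for r in outline_of(t,'wrist')[:5]:
        m=r['mask'];ys,xs=np.where(m);print(t,round(r['score'],2),np.round(r['pixel']),xs.min(),xs.max(),ys.min(),ys.max())
E
```

```text
[0.49024939 0.07546767 0.19155128] 1.5247084963742346
[315.48517162 192.72334119]
[315.72013136 263.04253975]
handle 0.97 [365. 241.] 275 524 143 399
honey_jar 0.78 [248.  37.] 201 297 0 84
stand 0.93 [382. 233.] 267 639 129 399
```

View pics/w2.png

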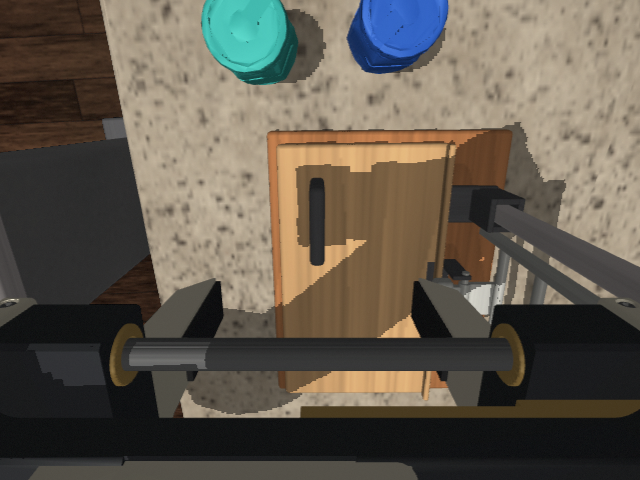

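The bar shows at (317.5,178) to (317.5,265), between the open fingers in image x.

```bash
python3 - <<'E'
from h import *
T=np.load('T1.npy');U=np.load('T2.npy')
print(tri([ray('wrist',(346.5,119),T),ray('wrist',(317.5,221.5),U)]))
for z in (.081,):print(atz('wrist',(317.5,178),z,U),atz('wrist',(317.5,265),z,U),atz('wrist',(317.5,221.5),z,U))
E
```

```text
[0.49128411 0.0760134  0.06443349]
[0.49280265 0.11421887 0.081     ] [0.48963423 0.04495534 0.081     ] [0.49127968 0.08092581 0.081     ]
```

{"api": "carry_out", "payload": {"motion": [[[1,0.04,0.04,0.8,0],[1,0,0,0.8,0],[1,0,0,0.8,0],[1,0,0,0.8,0],[1,0,0,0.8,0],[1,0,0,0.8,0],[1,0,0,0.65,0],[1,0,0,0,0],[1,0,0,0,0]]]}}

```text
time: 6.17
tool_pos: [0.4913, 0.0777, 0.0555]
eef_rot: [-0.0, 0.723, 0.691, -0.0]
wrist_force: [0.0, 0.5, 0.4]
opening: 0.999
finger_force: 0.0
```

{"api": "carry_out", "payload": {"motion": [[[-1,0,0,0,0],[-1,0,0,0,0],[-1,0,0,0,0],[-1,0,0,0,0],[-1,0,0,0,0],[-1,0,0,0,0],[-1,0,0,0,0],[-1,0,0,0,0],[-1,0,0,0,0],[-1,0,0,0,0]]], "force": 35}}

```text
time: 7.0
tool_pos: [0.4915, 0.0777, 0.0554]
eef_rot: [-0.0, 0.723, 0.691, -0.0]
wrist_force: [0.5, -0.2, 0.5]
opening: 0.324
finger_force: 0.0
```

{"api": "carry_out", "payload": {"motion": [[[-1,0,0,0,0],[-1,0,0,0,0],[-1,0,0,0,0],[-1,0,0,0,0],[-1,0,0,0,0]]]}}

```text
time: 7.42
tool_pos: [0.4895, 0.0777, 0.0551]
eef_rot: [-0.001, 0.722, 0.691, -0.002]
wrist_force: [-5.6, 0.6, 3.6]
opening: 0.128
finger_force: 35.0
```

{"api": "carry_out", "payload": {"motion": [[[-1,0,0,-0.2,0],[-1,0,0,-0.4,0],[-1,0,0,-0.4,0],[-1,0,0,-0.4,0],[-1,0,0,-0.2,0],[-1,0,0,0,0],[-1,0,0,0,0]]]}}

```text
time: 8.0
tool_pos: [0.4895, 0.0777, 0.096]
eef_rot: [-0.001, 0.722, 0.691, -0.001]
wrist_force: [-7.1, 1.7, -4.3]
opening: 0.124
finger_force: 35.0
```

{"api": "carry_out", "payload": {"motion": [[[-1,0,0,-0.3,0],[-1,0,0,-0.4,0],[-1,0,0,-0.4,0],[-1,0,0,-0.4,0],[-1,0,0,-0.4,0],[-1,0,0,-0.4,0],[-1,0,0,-0.4,0],[-1,0,0,-0.4,0],[-1,0,0,-0.34,0],[-1,0,0,0,0],[-1,0,0,0,0],[-1,0,0,0,0]]]}}

```text
time: 9.0
tool_pos: [0.4894, 0.0777, 0.1821]
eef_rot: [-0.001, 0.722, 0.692, -0.002]
wrist_force: [-6.9, 2.7, -3.9]
opening: 0.131
finger_force: 35.0
```

```bash
python3 - <<'E'
from h import *
a=cap('side','s2.png');T=wristT();np.save('T3.npy',T);b=cap('wrist','w3.png')
s=env.get_obs();print({k:np.round(s[k],3) for k in ['tool_pos','wrist_force','opening','finger_force']})
im=np.zeros((600,800,3),np.uint8)
im[:300,:400]=cv2.resize(b,(400,300))
im[:,400:]=cv2.resize(a[180:330,290:390],(400,600),interpolation=cv2.INTER_CUBIC)
im[300:,:400]=cv2.resize(b[100:400,300:640],(400,300))
cv2.imwrite('pics/c3.png',im[:,:,::-1])
E
```

```text
{'tool_pos': array([0.489, 0.078, 0.182]), 'wrist_force': array([-7.053,  2.125, -4.343]), 'opening': np.float64(0.128), 'finger_force': np.float64(34.997)}
```

View pics/c3.png

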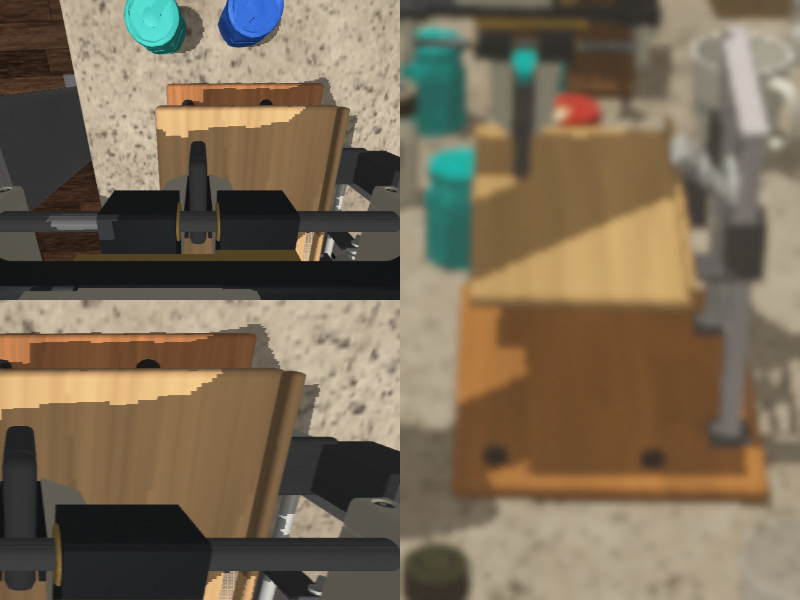

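The shelf is up about 127 mm. In the side crop the catch's tongue is tilted down at (735,205), pressed by the top rung but not past it. I'll lower it gently and feel for the seat.

{"api": "carry_out", "payload": {"motion": [[[-1,0,0,0.1,0],[-1,0,0,0.16,0],[-1,0,0,0.16,0],[-1,0,0,0.16,0],[-1,0,0,0.16,0],[-1,0,0,0.16,0],[-1,0,0,0.16,0],[-1,0,0,0.12,0],[-1,0,0,0.06,0],[-1,0,0,0,0],[-1,0,0,0,0]]]}}

```text
time: 10.02
tool_pos: [0.4895, 0.0777, 0.1508]
eef_rot: [-0.001, 0.722, 0.691, -0.002]
wrist_force: [-7.8, 0.6, -4.9]
opening: 0.123
finger_force: 35.0
```

{"api": "carry_out", "payload": {"motion": [[[-1,0,0,0.04,0],[-1,0,0,0.04,0],[-1,0,0,0.04,0],[-1,0,0,0.04,0],[-1,0,0,0,0]]]}}

```text
time: 10.43
tool_pos: [0.4894, 0.0777, 0.1468]
eef_rot: [-0.001, 0.722, 0.691, -0.002]
wrist_force: [-6.1, 1.3, -4.9]
opening: 0.126
finger_force: 35.0
```

{"api": "carry_out", "payload": {"motion": [[[-1,0,0,0.04,0],[-1,0,0,0.04,0],[-1,0,0,0.04,0],[-1,0,0,0,0]]]}}

```text
time: 10.77
tool_pos: [0.4895, 0.0777, 0.1438]
eef_rot: [-0.001, 0.722, 0.691, -0.002]
wrist_force: [-6.8, 1.7, -4.9]
opening: 0.131
finger_force: 35.0
```

{"api": "carry_out", "payload": {"motion": [[[-1,0,0,0.04,0],[-1,0,0,0.04,0],[-1,0,0,0.02,0],[-1,0,0,0,0]]]}}

```text
time: 11.1
tool_pos: [0.4895, 0.0777, 0.1413]
eef_rot: [-0.001, 0.722, 0.691, -0.001]
wrist_force: [-5.9, 1.9, -4.7]
opening: 0.127
finger_force: 35.0
```

{"api": "carry_out", "payload": {"motion": [[[-1,0,0,0.04,0],[-1,0,0,0.04,0],[-1,0,0,0.02,0],[-1,0,0,0,0]]]}}

```text
time: 11.43
tool_pos: [0.4895, 0.0777, 0.1388]
eef_rot: [-0.001, 0.722, 0.691, -0.002]
wrist_force: [-7.9, 1.0, -5.0]
opening: 0.129
finger_force: 35.0
```

{"api": "carry_out", "payload": {"motion": [[[-1,0,0,0.04,0],[-1,0,0,0.04,0],[-1,0,0,0.02,0],[-1,0,0,0,0]]]}}

```text
time: 11.77
tool_pos: [0.4895, 0.0777, 0.1363]
eef_rot: [-0.001, 0.722, 0.691, -0.001]
wrist_force: [-5.5, 1.7, -4.8]
opening: 0.125
finger_force: 35.0
```

{"api": "carry_out", "payload": {"motion": [[[-1,0,0,0.04,0],[-1,0,0,0.04,0],[-1,0,0,0.02,0],[-1,0,0,0,0]]]}}

```text
time: 12.1
tool_pos: [0.4894, 0.0777, 0.1338]
eef_rot: [-0.001, 0.722, 0.691, -0.002]
wrist_force: [-7.5, 1.7, -4.9]
opening: 0.126
finger_force: 35.0
```

{"api": "carry_out", "payload": {"motion": [[[-1,0,0,0.04,0],[-1,0,0,0.04,0],[-1,0,0,0.02,0],[-1,0,0,0,0]]]}}

```text
time: 12.43
tool_pos: [0.4895, 0.0777, 0.1313]
eef_rot: [-0.001, 0.722, 0.691, -0.001]
wrist_force: [-6.8, 1.3, -5.6]
opening: 0.126
finger_force: 35.0
```

{"api": "carry_out", "payload": {"motion": [[[-1,0,0,0.04,0],[-1,0,0,0.04,0],[-1,0,0,0.02,0],[-1,0,0,0,0]]]}}

```text
time: 12.77
tool_pos: [0.4895, 0.0777, 0.1288]
eef_rot: [-0.001, 0.722, 0.691, -0.001]
wrist_force: [-6.1, 1.1, -5.1]
opening: 0.128
finger_force: 35.0
```

{"api": "carry_out", "payload": {"motion": [[[-1,0,0,0.04,0],[-1,0,0,0.04,0],[-1,0,0,0.02,0],[-1,0,0,0,0]]]}}

```text
time: 13.1
tool_pos: [0.4895, 0.0777, 0.1263]
eef_rot: [-0.001, 0.722, 0.691, -0.001]
wrist_force: [-7.2, 2.0, -4.1]
opening: 0.128
finger_force: 35.0
```

{"api": "carry_out", "payload": {"motion": [[[-1,0,0,0.04,0],[-1,0,0,0.04,0],[-1,0,0,0.02,0],[-1,0,0,0,0]]]}}

```text
time: 13.43
tool_pos: [0.4895, 0.0777, 0.1242]
eef_rot: [-0.001, 0.722, 0.691, -0.002]
wrist_force: [-8.2, 0.7, -1.5]
opening: 0.127
finger_force: 35.0
```

The seat is felt: the force has eased from -4.9 to -1.5 N and the tool has stopped following at h ≈ 0.069. One more small step to settle it, then release.

{"api": "carry_out", "payload": {"motion": [[[-1,0,0,0.03,0],[-1,0,0,0,0],[-1,0,0,0,0]]]}}

```text
time: 13.68
tool_pos: [0.4895, 0.0777, 0.124]
eef_rot: [-0.0, 0.722, 0.691, -0.002]
wrist_force: [-11.5, 0.2, 6.9]
opening: 0.129
finger_force: 35.0
```

{"api": "carry_out", "payload": {"motion": [[[-1,0,0,-0.015,0],[0,0,0,0,0],[0,0,0,0,0],[0,0,0,0,0],[0,0,0,0,0],[0,0,0,0,0],[0,0,0,0,0],[0,0,0,0,0]]]}}

```text
time: 14.35
tool_pos: [0.4919, 0.0776, 0.1233]
eef_rot: [0.0, 0.723, 0.691, 0.0]
wrist_force: [-0.1, -1.3, 0.0]
opening: 0.496
finger_force: 0.0
```

```bash
python3 - <<'E'
from h import *
a=cap('side','s4.png');b=cap('wrist','w4.png')
s=env.get_obs();print({k:np.round(s[k],3) for k in ['tool_pos','wrist_force','opening','finger_force']})
p=cv2.imread('pics/s2.png')
im=np.zeros((600,800,3),np.uint8)
im[:,:400]=cv2.resize(b[:,:,::-1],(400,600))
im[:,400:]=cv2.resize(a[180:330,290:390,::-1],(400,600),interpolation=cv2.INTER_CUBIC)
cv2.imwrite('pics/c4.png',im)
E
```

```text
{'tool_pos': array([0.492, 0.078, 0.123]), 'wrist_force': array([-0.26 , -0.783, -0.565]), 'opening': np.float64(0.499), 'finger_force': np.float64(0.0)}
```

View pics/c4.png

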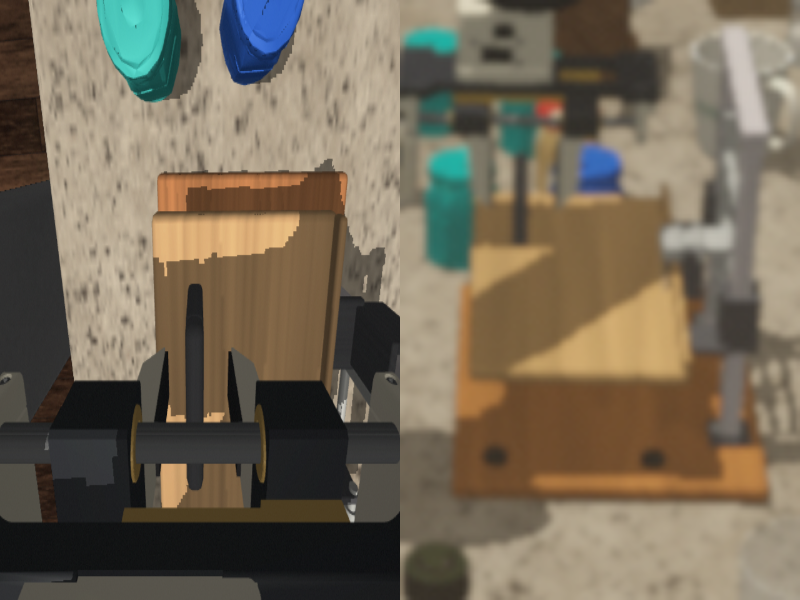

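Released, the shelf hangs with its catch level at (700,238) in the crop. Now I'll go up and over toward the honey jar.

{"api": "carry_out", "payload": {"motion": [[[0.5,0,0,-0.5,0],[1,0,0,-1,0],[1,0,0,-1,0],[1,0,0,-1,0],[1,0,0.3,-1,0],[1,0.6,0.3,-0.7,0],[1,1,0.3,-0.3,0],[1,1,0.3,0,0],[1,1,0.3,0,0],[1,0.6,0.2,0,0],[1,0,0,0,0],[1,0,0,0,0]]]}}

```text
time: 15.45
tool_pos: [0.5382, 0.1818, 0.2612]
eef_rot: [-0.0, 0.722, 0.692, 0.0]
wrist_force: [0.5, -0.5, -0.4]
opening: 1.002
finger_force: 0.0
```

```bash
python3 - <<'E'
from h import *
T=wristT();np.save('T5.npy',T);cap('wrist','w5.png')
s=env.get_obs();print({k:np.round(s[k],3) for k in ['tool_pos','joint_positions','opening']})
for t in ['honey_jar','spice_1']:
    for r in outline_of(t,'wrist')[:5]:
        m=r['mask'];ys,xs=np.where(m);print(t,round(r['score'],2),np.round(r['pixel']),xs.min(),xs.max(),ys.min(),ys.max())
E
```

```text
{'tool_pos': array([0.538, 0.18 , 0.261]), 'joint_positions': array([ 0.377,  0.453, -0.982,  1.711,  0.402,  1.196, -0.753]), 'opening': np.float64(1.0)}
honey_jar 0.88 [329. 166.] 297 359 132 197
honey_jar 0.73 [224. 169.] 187 263 138 206
honey_jar 0.68 [314.  48.] 281 347 9 91
spice_1 0.9 [141.  60.] 99 191 27 90
spice_1 0.68 [318. 319.] 234 433 258 418
```

View pics/w5.png

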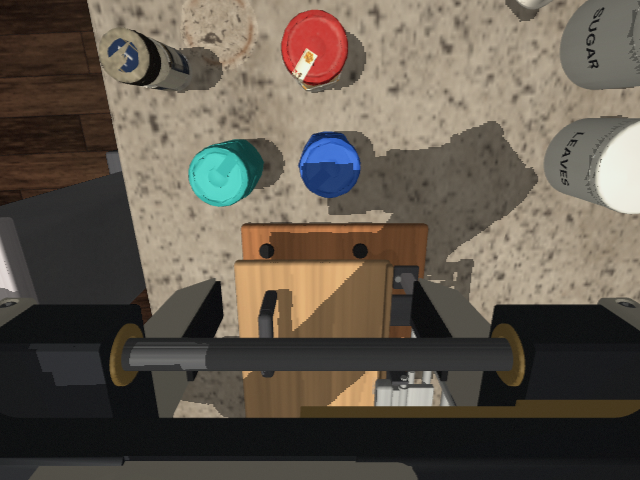

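The red-lidded honey jar's lid is centred at (315,46), with the blue decoy at (329,163), the teal one at (225,173) and the spice jar at (128,55).

```bash
python3 - <<'E'
from h import *
T=np.load('T5.npy')
for n,p,z in [('lid',(315,46),.086),('blue',(329,163),.08),('teal',(225,173),.08),('spice',(127,55),.105)]: print(n,atz('wrist',p,z,T))
print(tri([ray('wrist',(315,46),T),ray('top',(228.3,232.5))]))
E
```

```text
lid [0.54360645 0.31899814 0.086     ]
blue [0.55227841 0.22252049 0.08      ]
teal [0.45555446 0.21738441 0.08      ]
spice [0.39649301 0.31578684 0.105     ]
[0.54397603 0.32091751 0.06738256]
```

{"api": "carry_out", "payload": {"motion": [[[1,1,0,0,0],[1,1,0,0,0],[1,1,0,0,0],[1,1,0,0,0],[1,0,0,0,0],[1,0,0,0,0],[1,0,0,0,0]]]}}

```text
time: 16.18
tool_pos: [0.5434, 0.2788, 0.2604]
eef_rot: [0.001, 0.723, 0.691, -0.001]
wrist_force: [0.4, -0.8, 1.0]
opening: 0.997
finger_force: 0.0
```

```bash
python3 - <<'E'
from h import *
T0=np.load('T5.npy');T=wristT();np.save('T6.npy',T);a=cap('wrist','w6.png')
s=env.get_obs();print(s['tool_pos'])
h=cv2.cvtColor(a,cv2.COLOR_RGB2HSV)
def lid(a):
    h=cv2.cvtColor(a,cv2.COLOR_RGB2HSV);m=(((h[...,0]<6)|(h[...,0]>174))&(h[...,1]>170)&(h[...,2]>90)).astype(np.uint8)
    n,l,st,c=cv2.connectedComponentsWithStats(m);i=1+st[1:,4].argmax();k=(l==i).astype(np.uint8)
    cn=max(cv2.findContours(k,0,2)[0],key=len);(e,r)=cv2.minEnclosingCircle(cn);return st[i],e,r
p0=lid(cv2.imread('pics/w5.png')[:,:,::-1]);p1=lid(a);print(p0,p1)
print(tri([ray('wrist',p0[1],T0),ray('wrist',p1[1],T)]),atz('wrist',p1[1],.086,T))
E
```

```text
[0.54365849 0.2783035  0.26040906]
(array([ 282,   10,   66,   76, 2734], dtype=int32), (315.3843688964844, 47.3958740234375), 37.67974090576172) (array([ 292,  143,   43,   45, 1213], dtype=int32), (313.3999938964844, 165.1999969482422), 22.458955764770508)
[0.54356087 0.3183378  0.08366397] [0.54327296 0.3186683  0.086     ]
```

{"api": "carry_out", "payload": {"motion": [[[1,0.8,0,0,0],[1,0.8,-0.08,0,0],[1,0,0,0.8,0],[1,0,0,1,0],[1,0,0,1,0],[1,0,0,1,0],[1,0,0,1,0],[1,0,0,0.8,0],[1,0,0,0.4,0],[1,0,0,0,0],[1,0,0,0,0]]]}}

```text
time: 17.15
tool_pos: [0.5434, 0.3196, 0.1109]
eef_rot: [0.0, 0.723, 0.691, -0.0]
wrist_force: [-0.4, -0.5, -0.0]
opening: 1.0
finger_force: 0.0
```

```bash
python3 - <<'E'
from h import *
a=cap('wrist','w7.png');print(env.get_obs()['tool_pos'])
E
```

```text
[0.54377651 0.32047938 0.11181985]
```

View pics/w7.png

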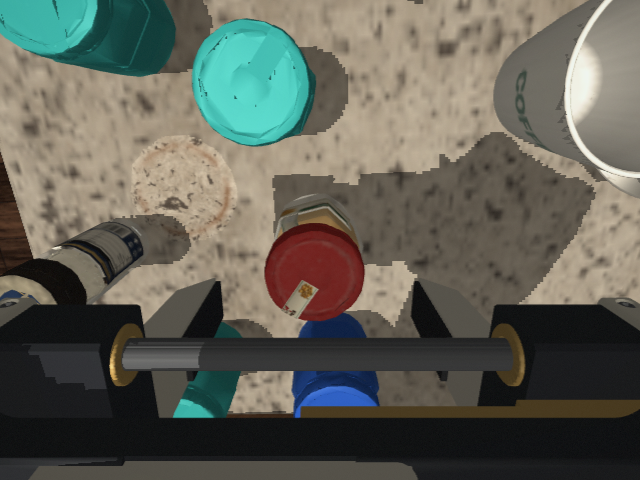

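The jar's lid at (314,272) is centred between the fingers. Descending and gripping.

{"api": "carry_out", "payload": {"motion": [[[1,-0.06,0,0.5,0],[1,0,0,0.6,0],[1,0,0,0.6,0],[1,0,0,0.6,0],[1,0,0,0.4,0],[1,0,0,0.25,0],[1,0,0,0,0],[1,0,0,0,0],[-1,0,0,0,0],[-1,0,0,0,0],[-1,0,0,0,0],[-1,0,0,0,0]]], "force": 25}}

```text
time: 18.2
tool_pos: [0.5432, 0.3193, 0.0375]
eef_rot: [0.0, 0.723, 0.691, 0.001]
wrist_force: [0.1, -0.2, -0.3]
opening: 0.758
finger_force: 0.0
```

{"api": "carry_out", "payload": {"motion": [[[-1,0,0,0,0],[-1,0,0,0,0],[-1,0,0,0,0],[-1,0,0,0,0],[-1,0,0,0,0],[-1,0,0,0,0]]]}}

```text
time: 18.7
tool_pos: [0.5427, 0.3191, 0.0372]
eef_rot: [0.0, 0.723, 0.691, -0.0]
wrist_force: [-1.3, -1.2, 6.6]
opening: 0.636
finger_force: 25.0
```

{"api": "carry_out", "payload": {"motion": [[[-1,0,0,-0.3,0],[-1,0,0,-0.6,0],[-1,0,0,-0.9,0],[-1,0,0,-1,0],[-1,0,0,-1,0],[-1,0,0,-1,0],[-1,0,0,-1,0],[-1,0,0,-1,0],[-1,0,-0.3,-0.8,0],[-1,0,-0.4,-0.4,0],[-1,0,-0.3,0,0],[-1,0,0,0,0]]]}}

```text
time: 19.7
tool_pos: [0.5153, 0.3208, 0.2369]
eef_rot: [0.0, 0.722, 0.692, -0.0]
wrist_force: [-1.5, 0.2, -3.3]
opening: 0.638
finger_force: 25.0
```

{"api": "carry_out", "payload": {"motion": [[[-1,-0.4,0,0,0],[-1,-0.7,0,0,0],[-1,-0.9,0,0,0],[-1,-0.9,0,0,0],[-1,-0.9,0,0,0],[-1,-0.9,0,0,0],[-1,-0.9,0,0,0],[-1,-0.9,0,0,0],[-1,-0.9,0,0,0],[-1,-0.9,0,0,0],[-1,-0.9,0,0,0],[-1,-0.9,0,0,0]]]}}

```text
time: 20.7
tool_pos: [0.5055, 0.0653, 0.2353]
eef_rot: [-0.001, 0.723, 0.691, -0.001]
wrist_force: [-0.1, 0.2, -3.9]
opening: 0.638
finger_force: 25.0
```

{"api": "carry_out", "payload": {"motion": [[[-1,-0.9,0,0,0],[-1,-0.9,0,0,0],[-1,-0.9,0,0,0],[-1,-0.9,0,0,0],[-1,-0.9,0,0,0],[-1,-0.4,0,0,0],[-1,0,0,0,0],[-1,0,0,0,0],[-1,0,0,0,0]]]}}

```text
time: 21.45
tool_pos: [0.501, -0.0529, 0.2366]
eef_rot: [-0.001, 0.722, 0.692, 0.0]
wrist_force: [-0.3, 0.3, -3.5]
opening: 0.637
finger_force: 25.0
```

{"api": "carry_out", "payload": {"motion": [[[-1,-0.28,0,0.3,0],[-1,0,0,0.5,0],[-1,0,0,0.6,0],[-1,0,0,0.6,0],[-1,0,0,0.6,0],[-1,0,0,0.5,0],[-1,0,0,0.36,0],[-1,0,0,0.15,0],[-1,0,0,0,0],[-1,0,0,0,0],[-1,0,0,0,0]]]}}

```text
time: 22.37
tool_pos: [0.5016, -0.0613, 0.1473]
eef_rot: [0.001, 0.723, 0.691, 0.0]
wrist_force: [-0.5, 0.1, -2.9]
opening: 0.635
finger_force: 25.0
```

{"api": "carry_out", "payload": {"motion": [[[-1,0,0,0.04,0],[-1,0,0,0.04,0],[-1,0,0,0.04,0],[-1,0,0,0,0]]]}}

```text
time: 22.7
tool_pos: [0.5008, -0.0616, 0.1436]
eef_rot: [0.0, 0.723, 0.691, -0.0]
wrist_force: [-0.1, -0.6, -3.2]
opening: 0.64
finger_force: 25.0
```

{"api": "carry_out", "payload": {"motion": [[[-1,0,0,0.04,0],[-1,0,0,0.04,0],[-1,0,0,0.04,0],[-1,0,0,0,0]]]}}

```text
time: 23.03
tool_pos: [0.5007, -0.0614, 0.1404]
eef_rot: [-0.0, 0.723, 0.691, -0.0]
wrist_force: [0.2, -0.2, -3.8]
opening: 0.643
finger_force: 25.0
```

{"api": "carry_out", "payload": {"motion": [[[-1,0,0,0.04,0],[-1,0,0,0.04,0],[-1,0,0,0,0]]]}}

```text
time: 23.28
tool_pos: [0.5007, -0.0614, 0.1384]
eef_rot: [-0.0, 0.723, 0.691, -0.0]
wrist_force: [-0.1, -0.0, -4.1]
opening: 0.636
finger_force: 25.0
```

{"api": "carry_out", "payload": {"motion": [[[-1,0,0,0.04,0],[-1,0,0,0,0],[-1,0,0,0,0]]]}}

```text
time: 23.53
tool_pos: [0.5009, -0.0614, 0.138]
eef_rot: [0.0, 0.723, 0.691, -0.0]
wrist_force: [-3.1, -0.9, 4.3]
opening: 0.638
finger_force: 25.0
```

The jar has touched the board. I'll back off a hair, release, check that it's clear, and rise.

{"api": "carry_out", "payload": {"motion": [[[-1,0,0,-0.01,0],[0.6,0,0,0,0],[0.8,0,0,0,0],[1,0,0,0,0],[1,0,0,0,0],[1,0,0,0,0],[1,0,0,0,0],[1,0,0,0,0]]]}}

```text
time: 24.2
tool_pos: [0.5009, -0.0614, 0.1379]
eef_rot: [0.0, 0.723, 0.691, 0.0]
wrist_force: [0.7, 0.4, -0.8]
opening: 0.996
finger_force: 0.0
```

{"api": "carry_out", "payload": {"motion": [[[1,0,0,-0.3,0],[1,0,0,-0.6,0],[1,0,0,-0.8,0],[1,0,0,-0.8,0],[1,0,0,-0.8,0],[1,0,0,-0.8,0],[1,0,0,-0.8,0],[1,-0.5,0,-0.3,0],[1,-0.8,0,0,0],[1,-0.8,0,0,0],[1,-0.5,0,0,0],[1,0,0,0,0]]]}}

```text
time: 25.2
tool_pos: [0.4976, -0.1297, 0.2679]
eef_rot: [0.0, 0.724, 0.689, -0.0]
wrist_force: [-0.3, -0.7, 0.3]
opening: 0.999
finger_force: 0.0
```

```bash
python3 - <<'E'
from h import *
T=wristT();b=cap('wrist','w8.png');a=cap('side','s8.png')
s=env.get_obs();print({k:np.round(s[k],3) for k in ['tool_pos','wrist_force','opening','finger_force']})
print('pred lid',proj('wrist',(.5005,-.0614,.187),T))
im=np.zeros((600,800,3),np.uint8)
im[:300,:400]=cv2.resize(b[:,:,::-1],(400,300))
im[:,400:]=cv2.resize(a[180:330,290:390,::-1],(400,600),interpolation=cv2.INTER_CUBIC)
cv2.imwrite('pics/c8.png',im)
E
```

```text
{'tool_pos': array([ 0.498, -0.126,  0.268]), 'wrist_force': array([-0.202, -0.128,  0.076]), 'opening': np.float64(0.997), 'finger_force': np.float64(0.0)}
pred lid [314.2942928  139.84467486]
```

View pics/c8.png

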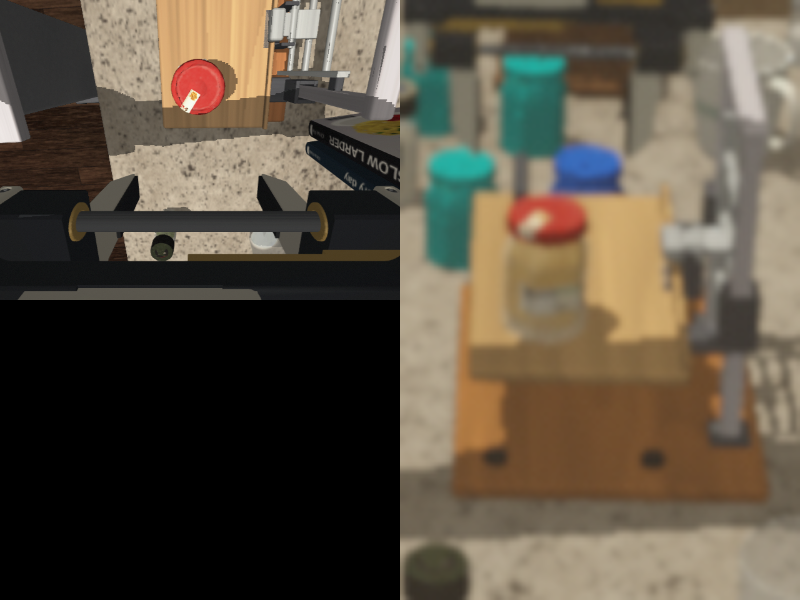

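The jar stands upright on the right half of the shelf (lid at wrist pixel (317,138), predicted (314,140)). The catch is level, and the gripper is clear of everything.

```bash
python3 -c "
from bench import order;print(order.close_job())"
```

```text
the job is handed in; nothing more can be done
None
```

I handed the job in: the shelf hangs by its catch on the middle rung, the honey jar stands upright on the free right half, and I never went near the spice jars; the hand-in returned no verdict.

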